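Probe the post socket and fit the post that suits its depth

ROBOT

A 6-joint arm with a two-finger parallel gripper is mounted at the origin on the work surface. World frame = base frame: x ahead of the robot, y to its left, z up, the work surface at z = 0. Lengths are in m, angles in rad, forces in N, time in s.
With the tool pointing down it reaches from about 0.425 to 0.95 m from the base axis. Payload 3.5 kg.
Tool frame: the origin (TCP) lies between the finger pads; the fingertips stand 22 mm ahead of it and the grasp point (between the pads) lies 3 mm ahead of it (ctrl.nose_length is the z of the fingertips in the tool frame, in m); z points along the fingers, y is the line along which they close (so a half turn about z gives the same grasp; the last joint's range is limited). The gripper opens to 85 mm and grips with 20 to 120 N. Pads are 22 mm wide; open, the fingers measure 114 mm over their backs; the gripper's body (76 mm by 85 mm) begins 54 mm behind the grasp point. The pads swing forward as they close: fully open they stand 13 mm farther back than shut.
Start: joints at [1.029, 0.286, 1.577, -0, 1.279, -0.15], TCP at [0.258, 0.624, 0.253] pointing down, gripper open.
Joint ranges: [-2.77, 2.77], [-0.9, 2.22], [0.21, 2.48], [-1.53, 4.67], [0.24, 2.81], [-2.84, 2.84]. Speed limits (rad/s): [2.79, 2.79, 3.14, 3.14, 3.14, 3.14].

INTERFACE

Orientations are given as a unit quaternion [x, y, z, w].
In Python, from plant import ctrl gives the robot as it stands. The module is installed in compiled form; this text tells all that it offers.
- The arm moves only by the tool send_rows, never from a script. Its argument "rows" is text: rows parted by semicolons, each of 7 numbers parted by spaces: the turn, a rotation vector about the tool's x, y, z in degrees, then the shift along the tool's x, y, z in mm, then the opening, from -1 (shut) to 1 (fully open). A call has 1 to 8 rows; each row is the pose to reach, as a shift and turn from the pose commanded when the call began, along the tool's axes at that moment; what a row does not reach only later rows make up. A row lasts 1/8 s, in which the tool goes at most 62.5 mm and 10.7 degrees, less where a joint would pass 70% of its speed; a pose out of reach is approached as far as the arm can. A call with a gripper value outside its range is refused whole. The fingers move at their own pace and stop on an object; "grip_force" is the grip in N (left out, the last holds). Time passes only in rows, so rows that repeat a pose let the fingers close. It gives the time, the measured TCP pose, the force, the opening and the grip force at its end, in the units of the state.
- ctrl.get_state(): the state, without advancing time (a new reading comes with each control period).
- ctrl.read_camera(name): name is "scene" or "top" or "wrist"; returns a dict with "color" (384x512x3 uint8, red, green, blue), "fx", "fy", "cx", "cy" (pixels), "D" ([k1, k2, p1, p2, k3] as OpenCV has them; the pictures are not rectified), "extrinsics" (4x4, takes a point from world to camera coordinates). Camera axes: x right, y down, z forward; pixel columns grow to the right and rows downward; lengths in m; the calibration is good to about 2 mm. A picture is of the moment at which its call begins. There is no depth.
- ctrl.sign_off(): hands the job in; it is judged then, once.
Trained networks look in a picture, given as the dict that the camera call returned (one of the last four; its "shot" number tells which), for a name from the list of things; names that differ only in an ending like _2 or _b are one class to them, and where a whole thing is asked for, a point or a joint stands for the part that bears it (a point fixed in the world has none). Each returns a list of dicts, best first, with "p" (0 to 1); they miss things now and then, are a little off and sometimes report something else, mostly with a low value. They report only what shows in the picture. A call takes as long as a camera call.
- ctrl.look_for(picture, target): "position" ([x, y, z] in m, in the coordinates of the camera as it stood for that picture, good to about 4 mm: the middle of the surface that is visible of it).
The state is a dict: "time": time; "qpos": joint angles; "dq": joint speeds; "joint_efforts": joint torques, N m; "eef_pos": TCP position; "tcp_rot": TCP orientation; "contact_force": force on the tool from outside, world axes, zero at the start; "wrist_torque": the same for the moment, N m; "opening": opening from 0.0 (shut) to 1.0 (fully open); "finger_force": force on a finger pad.
Only numpy, scipy, OpenCV 4.12 (cv2) and the standard library are available. Lean on these libraries where they do the work, as an engineer would, in place of code of your own. Each camera call takes 0.05 s, during which the arm holds its last target. There are 200 camera calls.

TASK

The bottle drying bar has lost its middle post. Take the depth rod from its green stand and gently feel for the bottom of the empty socket with its spring feeler, never forcing the feeler to its stop, put the rod back upright in its stand, then take from the blue rack only the one post that will stand level with its two neighbours and set it all the way down in the socket, without forcing it against the bar. Take no other post from the rack and leave everything else where it is.

Things in the scene. Friction and masses are not known exactly. Their poses are not given: they have to be found in the camera images.
- bar: fixed bottle drying bar: a pale wooden block 110 x 220 x 62 mm (x, y, z), origin at the centre of its underside, z up. Two dark wooden posts 16 mm thick are fixed in it on its y axis, 70 mm either side of the middle, and stand 45 mm above its upper face. The empty socket is in the middle.
- socket (a point): centre of the mouth of the empty socket, in the bar's upper face (62 mm above the bar's origin). A blind round hole, straight down, 17.5 mm across (1.5 mm chamfer). Its depth is 24, 36 or 48 mm, a different one each time, and is not shown; the bottom is flat and hard. The bar is not to be pressed with more than 25 N on its face or the socket's rim.
- rod: depth rod, about 75 g: square orange handle 18 x 18 mm (80 to 125 mm above the tip; sides along the rod's x and y), below it a round steel shank 8 mm thick, from its end a brass feeler, 6 mm thick, 20 mm showing. Origin at the feeler's free tip, z up the rod. Starts upright, shank in the stand's hole, handle resting on the stand's top, x axis along the stand's.
- feeler (a joint): how far the spring feeler is pushed up into the shank, m: 0 free, 0.012 on its stop; the spring takes 1.2 N per mm, so 5 N pushes it in about 4 mm. It is delicate: more than 9 mm (about 11 N) damages it. Pushed in at least 1.5 mm it surely touches bottom.
- rod_tip (a point): free tip of the feeler, lower end of the depth rod
- stand: fixed green block 56 x 56 x 90 mm holding the depth rod, origin at the centre of its underside
- stand_hole (a point): centre of the mouth of the stand's hole, in its upper face: round, 10 mm across (1.5 mm chamfer), 85 mm deep, straight down, so that the hanging rod's tip is 10 mm above the stand's underside and touches nothing
- rack: fixed blue block 200 x 60 x 30 mm (x, y, z), origin at the centre of its underside, with three round holes 18 mm across and 20 mm deep on its x axis at -65, 0 and 65 mm; the three loose posts stand upright in them in any order (their feet 10 mm above the rack's underside)
- post_short: loose dark wooden post, round, 16 mm thick, 69 mm long, about 30 g, foot edge bevelled 2 mm; origin at the centre of its foot, z up along it. Resting on the bottom of a 24 mm deep socket it stands 45 mm above the bar's face
- post_middle: loose dark wooden post, round, 16 mm thick, 81 mm long, about 30 g, foot edge bevelled 2 mm; origin at the centre of its foot, z up along it. Resting on the bottom of a 36 mm deep socket it stands 45 mm above the bar's face
- post_long: loose dark wooden post, round, 16 mm thick, 93 mm long, about 30 g, foot edge bevelled 2 mm; origin at the centre of its foot, z up along it. Resting on the bottom of a 48 mm deep socket it stands 45 mm above the bar's face
- post_short_top (a point): centre of the upper end of post_short
- post_middle_top (a point): centre of the upper end of post_middle
- post_long_top (a point): centre of the upper end of post_long
- blue_tumbler: loose blue tumbler 68 mm wide, 80 mm tall, bystander; origin under its centre
- amber_bottle: loose amber bottle 66 mm wide, 200 mm tall, bystander; origin under its centre
- green_bottle: loose green bottle 72 mm wide, 190 mm tall, bystander; origin under its centre
- sanding_block: loose cork sanding block 50 x 80 x 28 mm, bystander; origin under its centre
- screwdriver: loose screwdriver lying on the table, bystander
- jar: loose glass jar 70 mm wide, 85 mm tall, bystander; origin under its centre
- bowl: loose blue plastic bowl 130 mm wide, 50 mm tall, bystander; origin under its centre

How it is judged:
By the outcome, as a careful person would: the job done as asked, in the order asked, and still so for the second after the job is handed in, with the robot touching nothing.
It also fails if it takes over 72 s, if anything falls off the work surface, if the arm or the gripper's body presses on something with over 40 N, if the wrist force passes 120 N, or if a joint passes its speed limit or range.

## Working session

There is one attempt and no reset: what is moved stays moved. The work goes in short steps, Python scripts to look and compute and a tool call to move; the robot and the scene stay as the last step left them, time stands still between calls to the robot, and variables do not carry over. Pictures are saved under pics/ and viewed, at most 10 in all, crops included, and the job is handed in when it is done.

Besides the shell and the picture viewer there is one more tool, called after "Emit:" by a JSON object that holds its "method" and its "body", one argument or row to a line. send_rows: Moves the arm, as the interface text tells. Its arguments: {"type":"object","properties":{"rows":{"type":"string"},"grip_force":{"type":"number"}},"required":["rows"]}

```bash
mkdir -p pics; cat > h.py <<'E'
import numpy as np, cv2
from plant import ctrl
from scipy.spatial.transform import Rotation as R
def w(pic,p):
    E=np.array(pic["extrinsics"]); return E[:3,:3].T@(np.array(p)-E[:3,3])
def px(pic,P):
    E=np.array(pic["extrinsics"]);K=np.array([[pic["fx"],0,pic["cx"]],[0,pic["fy"],pic["cy"]],[0,0,1.]])
    return cv2.projectPoints(np.array(P,float).reshape(-1,3),cv2.Rodrigues(E[:3,:3])[0],E[:3,3],K,np.array(pic["D"],float))[0].reshape(-1,2)
def ray(pic,uv,z):
    E=np.array(pic["extrinsics"]);K=np.array([[pic["fx"],0,pic["cx"]],[0,pic["fy"],pic["cy"]],[0,0,1.]])
    n=cv2.undistortPoints(np.array(uv,float).reshape(-1,1,2),K,np.array(pic["D"],float)).reshape(-1,2)
    d=np.c_[n,np.ones(len(n))]@E[:3,:3]; c=-E[:3,:3].T@E[:3,3]
    return c+d*((z-c[2])/d[:,2])[:,None]
def save(pic,name,box=None,s=1):
    im=pic["color"][:,:,::-1]
    if box: im=im[box[1]:box[3],box[0]:box[2]]
    cv2.imwrite("pics/"+name,cv2.resize(im,None,fx=s,fy=s,interpolation=cv2.INTER_CUBIC))
def tool(P):
    s=ctrl.get_state(); return R.from_quat(s["tcp_rot"]).inv().apply(np.array(P)-s["eef_pos"])*1000
E
python3 - <<'E'
from h import *
s=ctrl.get_state();print(s["eef_pos"],s["tcp_rot"],R.from_quat(s["tcp_rot"]).as_matrix().round(3),s["time"],s["opening"],ctrl.nose_length)
for n in ["top","scene"]:
    p=ctrl.read_camera(n);save(p,n+"0.png",s=1.5)
    print(n,np.round(-np.array(p["extrinsics"])[:3,:3].T@np.array(p["extrinsics"])[:3,3],3))
    for t in ["bar","socket","rod","stand","stand_hole","rack","post_short","post_middle","post_long","post_short_top","post_middle_top","post_long_top","blue_tumbler","amber_bottle","green_bottle","sanding_block","jar","bowl","screwdriver"]:
        for r in ctrl.look_for(p,t)[:2]:
            P=w(p,r["position"]);print(t,round(r["p"],2),P.round(3),px(p,P).round(0)[0])
E
```

```text
[0.25739339 0.62334916 0.25194504] [ 1.94631923e-01  9.80875651e-01 -1.10226693e-03 -3.96219047e-04] [[-0.924  0.382 -0.001]
 [ 0.382  0.924 -0.002]
 [ 0.    -0.002 -1.   ]] 0.0 0.9959358488500242 0.022
top [0.395 0.027 1.344]
bar 0.73 [0.581 0.018 0.061] [265. 194.]
bar 0.43 [ 0.426 -0.157  0.023] [323. 246.]
socket 0.68 [0.583 0.021 0.062] [264. 193.]
rod 0.5 [ 0.532 -0.273  0.133] [368. 207.]
rod 0.5 [ 0.531 -0.264  0.089] [362. 210.]
stand 0.9 [ 0.534 -0.263  0.089] [362. 209.]
stand_hole 0.96 [ 0.538 -0.267  0.087] [363. 207.]
rack 0.72 [0.499 0.268 0.032] [183. 221.]
rack 0.45 [ 0.746 -0.217  0.128] [346. 135.]
post_short 0.47 [0.569 0.278 0.076] [178. 196.]
post_short 0.35 [0.448 0.505 0.085] [100. 236.]
post_middle 0.74 [0.577 0.02  0.062] [265. 195.]
post_long 0.62 [0.504 0.274 0.088] [178. 218.]
post_long 0.48 [0.439 0.272 0.082] [178. 240.]
post_long_top 0.37 [0.437 0.272 0.081] [178. 241.]
blue_tumbler 0.9 [0.765 0.136 0.046] [228. 135.]
amber_bottle 0.69 [ 0.744 -0.214  0.134] [346. 135.]
amber_bottle 0.33 [0.373 0.1   0.026] [238. 263.]
green_bottle 0.92 [ 0.745 -0.046 
[... 731 characters left out ...]
00. 161.]
post_middle 0.26 [ 0.549 -0.276  0.123] [165. 220.]
post_long 0.65 [0.445 0.268 0.073] [289. 149.]
post_long 0.19 [0.519 0.263 0.026] [300. 170.]
post_short_top 0.7 [ 0.569 -0.289  0.064] [167. 238.]
post_short_top 0.62 [0.574 0.27  0.059] [311. 171.]
post_middle_top 0.48 [0.51  0.268 0.065] [300. 161.]
blue_tumbler 0.87 [0.763 0.126 0.05 ] [314. 224.]
amber_bottle 0.65 [ 0.779 -0.241  0.12 ] [214. 268.]
green_bottle 0.6 [ 0.784 -0.07   0.111] [267. 243.]
sanding_block 0.84 [0.389 0.088 0.03 ] [240. 168.]
jar 0.86 [0.463 0.497 0.058] [338. 134.]
bowl 0.83 [ 0.613 -0.459  0.02 ] [123. 283.]
bowl 0.42 [0.761 0.129 0.052] [314. 222.]
screwdriver 0.59 [ 0.438 -0.162  0.025] [186. 204.]
```

View pics/top0.png

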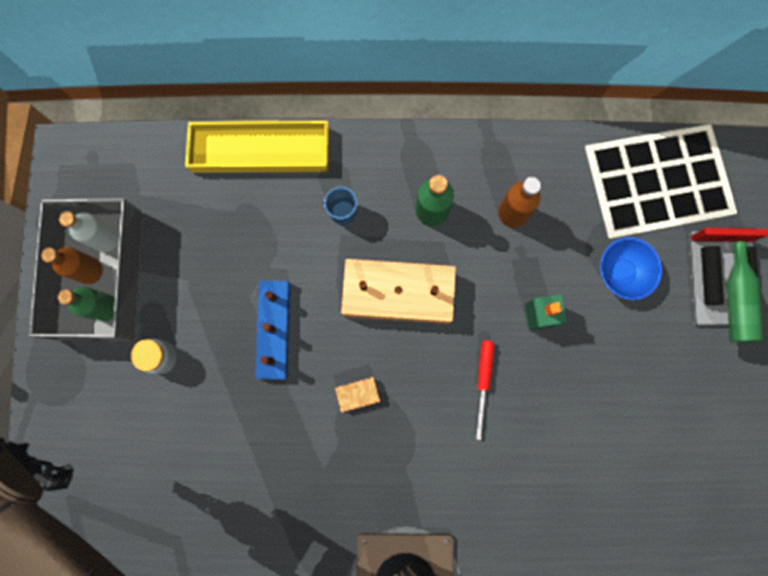

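View pics/scene0.png

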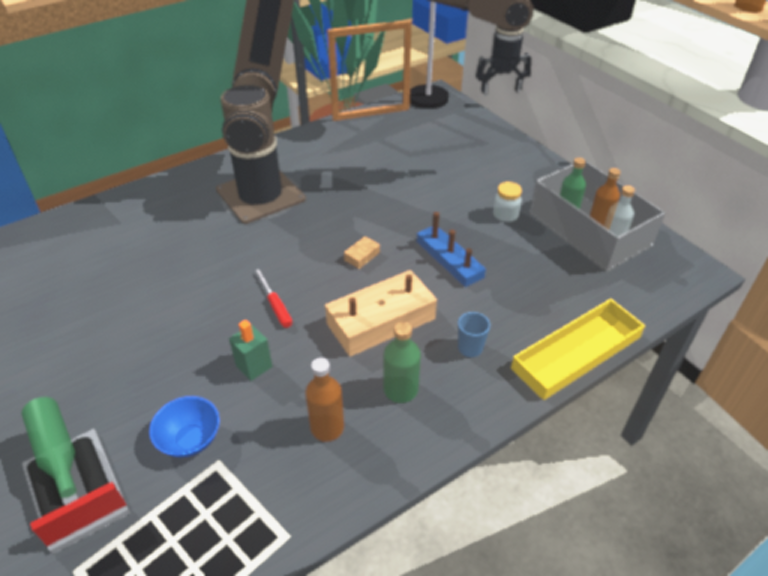

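The top view shows the bar near (399,290), the rack at (272,330), the stand and rod at (548,310), and the sanding block, screwdriver and bottles all clear of these. The scene view shows the tallest post at the robot end of the rack (436,222) and the shortest at the far end (468,258). I'll go over the rack for a closer look.

Emit:
{"method": "send_rows", "body": {
  "rows": "0 0 -10 -50 -33 -20 1;0 0 -22 -100 -66 -48 1;0 0 -22 -155 -100 -48 1;0 0 -22 -205 -133 -48 1;0 0 -22 -256 -166 -48 1;0 0 -22 -308 -200 -48 1;0 0 -22 -359 -233 -48 1;0 0 -22 -359 -233 -48 1"
}}

```text
time: 3.0
eef_pos: [0.5027, 0.268, 0.3014]
tcp_rot: [0.007, 1.0, -0.0, 0.0]
contact_force: [-0.1, -0.1, 0.3]
opening: 1.001
finger_force: 0.0
```

```bash
python3 - <<'E'
from h import *
s=ctrl.get_state();print(s["eef_pos"],R.from_quat(s["tcp_rot"]).as_matrix().round(3),s["time"])
p=ctrl.read_camera("wrist");save(p,"w1.png",s=1.5)
E_=np.array(p["extrinsics"]);print(-E_[:3,:3].T@E_[:3,3],E_[:3,:3].round(2))
for t in ["bar","socket","rack","post_short","post_middle","post_long","post_short_top","post_middle_top","post_long_top"]:
        for r in ctrl.look_for(p,t)[:3]:
            P=w(p,r["position"]);print(t,round(r["p"],2),P.round(3),px(p,P).round(0)[0])
E
```

```text
[0.50265889 0.26804055 0.30138435] [[-1.     0.014  0.001]
 [ 0.014  1.    -0.001]
 [-0.001 -0.001 -1.   ]] 3.0
[0.42155548 0.27003899 0.42216838] [[ 0.01  1.   -0.  ]
 [ 0.95 -0.01  0.31]
 [ 0.31 -0.   -0.95]]
bar 0.79 [0.573 0.033 0.064] [ 94. 215.]
bar 0.75 [0.5   0.275 0.089] [258. 169.]
socket 0.81 [0.572 0.027 0.06 ] [ 91. 214.]
rack 0.67 [0.492 0.277 0.032] [258. 154.]
post_short 0.63 [0.566 0.274 0.068] [258. 210.]
post_middle 0.35 [0.567 0.275 0.067] [258. 211.]
post_long 0.44 [0.435 0.276 0.102] [259. 116.]
post_short_top 0.73 [0.565 0.276 0.066] [259. 209.]
post_short_top 0.34 [0.493 0.278 0.032] [260. 155.]
post_middle_top 0.64 [0.507 0.278 0.091] [260. 174.]
post_long_top 0.54 [0.439 0.272 0.104] [256. 120.]
```

View pics/w1.png

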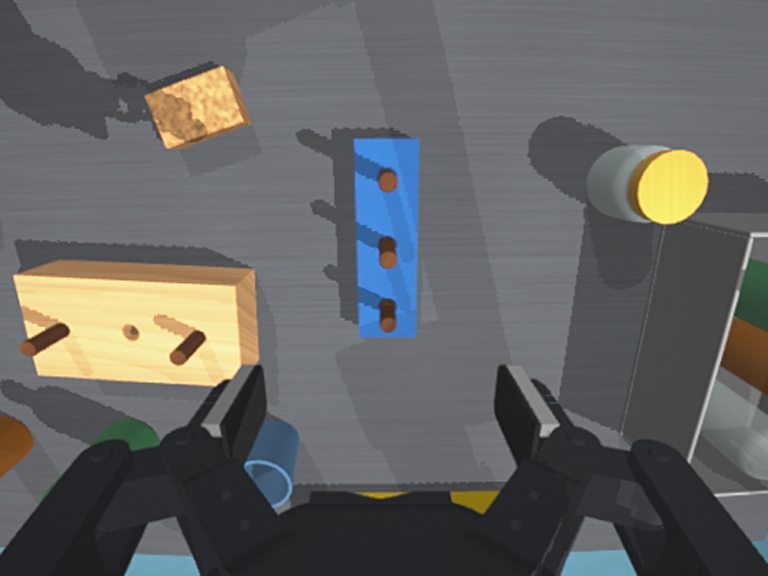

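The wrist view shows post tops at (388,181), (388,258), (388,323), the socket at (131,331), and the rack nearly aligned with the tool. Next I'll look at the bar from above.

Emit:
{"method": "send_rows", "body": {
  "rows": "0 0 0 0 -60 0 1;0 0 0 0 -120 0 1;0 0 0 0 -180 0 1;0 0 0 0 -245 0 1;0 0 0 0 -245 0 1;0 0 0 0 -245 0 1"
}}

```text
time: 4.25
eef_pos: [0.4986, 0.0266, 0.3014]
tcp_rot: [0.004, 1.0, 0.0, 0.0]
contact_force: [-0.1, -0.4, -0.3]
opening: 1.002
finger_force: 0.0
```

```bash
python3 - <<'E'
from h import *
p=ctrl.read_camera("wrist");save(p,"w2.png",s=1.5)
for t in ["bar","socket"]:
        for r in ctrl.look_for(p,t)[:3]:
            P=w(p,r["position"]);print(t,round(r["p"],2),P.round(4),px(p,P).round(0)[0])
E
```

```text
bar 0.65 [0.5727 0.0207 0.063 ] [249. 216.]
bar 0.39 [ 0.6376 -0.4018  0.0375] [  2. 246.]
socket 0.39 [ 0.5335 -0.2548  0.0785] [ 51. 195.]
```

View pics/w2.png

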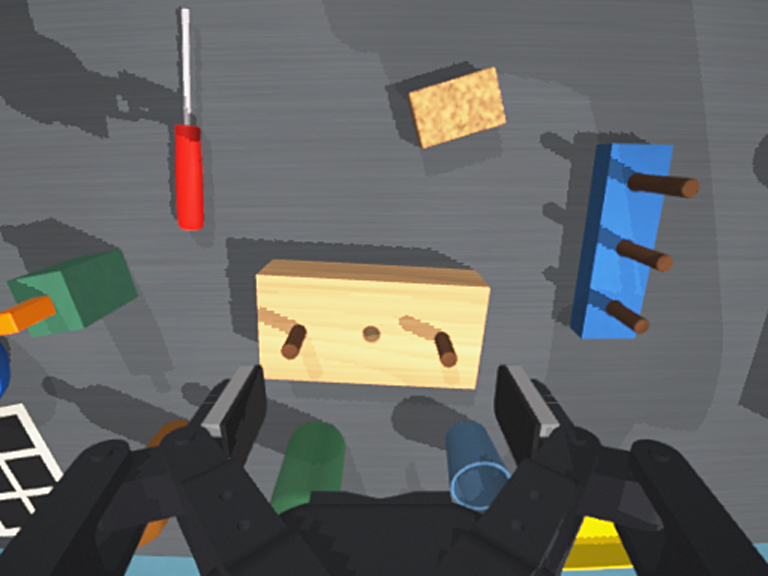

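Emit:
{"method": "send_rows", "body": {
  "rows": "0 0 0 0 -60 0 1;0 0 0 0 -120 0 1;0 0 0 0 -180 0 1;0 0 0 0 -240 0 1;0 0 0 0 -290 0 1;0 0 0 0 -290 0 1;0 0 0 0 -290 0 1"
}}

```text
time: 5.28
eef_pos: [0.4968, -0.2622, 0.301]
tcp_rot: [0.003, 1.0, 0.001, -0.0]
contact_force: [0.2, -0.4, 1.1]
opening: 0.997
finger_force: 0.0
```

```bash
python3 - <<'E'
from h import *
p=ctrl.read_camera("wrist");save(p,"w3.png",box=(130,60,386,252),s=3)
import pickle;pickle.dump({k:p[k] for k in("extrinsics","fx","fy","cx","cy","D","color")},open("w3.pkl","wb"))
for t in ["rod","stand","stand_hole"]:
        for r in ctrl.look_for(p,t)[:3]:
            P=w(p,r["position"]);print(t,round(r["p"],2),P.round(4),px(p,P).round(0)[0])
print(ctrl.get_state()["eef_pos"],p["extrinsics"].tolist(),p["fx"],p["cx"],p["D"])
E
```

```text
rod 0.64 [ 0.5364 -0.2735  0.1295] [243. 212.]
stand 0.57 [ 0.5229 -0.2772  0.0881] [241. 190.]
stand_hole 0.63 [ 0.524  -0.2789  0.0949] [239. 193.]
[ 0.49675171 -0.26196134  0.30145591] [[0.004060628692693472, 0.999991576028959, 0.0005993043812893612, 0.25909913339718904], [0.9496771858525558, -0.004044025162589366, 0.31320422815098925, -0.5281105940435071], [0.31320401332963904, -0.0007026603772108072, -0.9496856070840519, 0.27018177432711427], [0.0, 0.0, 0.0, 1.0]] 268.09664056774636 253.16455598609437 [-0.04683693  0.          0.          0.          0.        ]
```

View pics/w3.png

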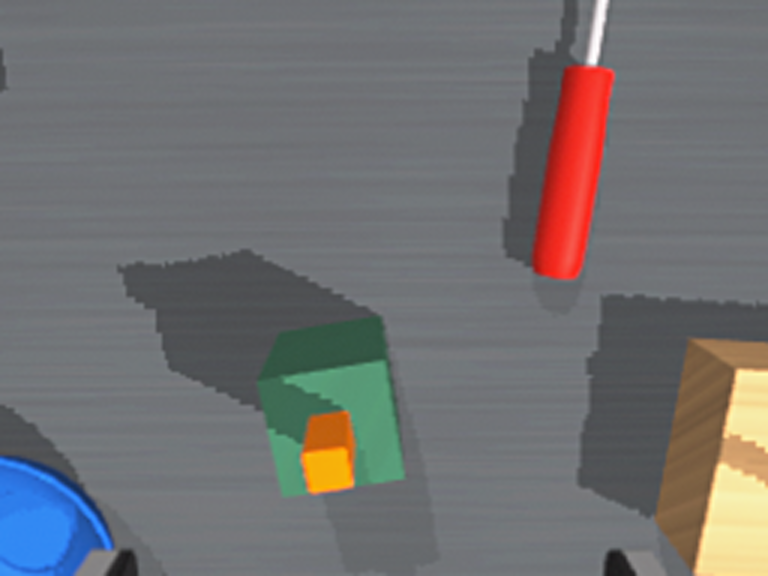

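The bar view shows the socket mouth at (371,333), with bar top corners (257,274), (490,287), (476,389), (260,380). The stand crop shows stand top corners (258,382), (386,361), (403,477), (282,497) and handle top corners (302,451), (350,444), (354,486), (308,493).

```bash
python3 - <<'E'
from h import *
import pickle
p=pickle.load(open("w3.pkl","rb"))
def rect(c,z):
    P=ray(p,c,z);print(P.mean(0).round(4), [np.linalg.norm(P[i]-P[i-1]).round(4) for i in range(4)]);
    e=P[1]-P[0]+P[2]-P[3];f=P[3]-P[0]+P[2]-P[1];print("yaw of e vs +y (deg toward -x +):",np.degrees(np.arctan2(-e[0],e[1])).round(1),"f vs x",np.degrees(np.arctan2(f[1],f[0])).round(1)); return P.mean(0)
o=np.array([130,60.])
rect(np.array([(258,382),(386,361),(403,477),(282,497)])/3+o,.09)
c=rect(np.array([(302,451),(350,444),(354,486),(308,493)])/3+o,.135)
print(tool([c[0],c[1],.113-.003]))
E
```

```text
[ 0.5407 -0.2778  0.09  ] [np.float64(0.0552), np.float64(0.056), np.float64(0.0547), np.float64(0.0556)]
yaw of e vs +y (deg toward -x +): 9.7 f vs x 8.4
[ 0.5394 -0.2772  0.135 ] [np.float64(0.0178), np.float64(0.0187), np.float64(0.0176), np.float64(0.0183)]
yaw of e vs +y (deg toward -x +): 8.9 f vs x 5.1
[-42.74246776 -15.05979901 191.4628899 ]
```

Emit:
{"method": "send_rows", "body": {
  "rows": "0 0 -9 -22 -8 0 0.4;0 0 -9 -44 -15.5 30 0.4;0 0 -9 -44 -15.5 85 0.4;0 0 -9 -44 -15.5 130 0.4;0 0 -9 -44 -15.5 130 0.4;0 0 -9 -44 -15.5 130 0.4"
}}

```text
time: 6.22
eef_pos: [0.5414, -0.2795, 0.1736]
tcp_rot: [-0.075, 0.997, -0.001, 0.001]
contact_force: [0.0, 0.7, 0.9]
opening: 0.698
finger_force: 0.0
```

```bash
python3 - <<'E'
from h import *
s=ctrl.get_state();print(s["eef_pos"],R.from_quat(s["tcp_rot"]).as_matrix().round(3)[:,1],s["opening"])
p=ctrl.read_camera("wrist");save(p,"w4.png",s=1.5)
t=ctrl.look_for(p,"rod")[:1]
print(w(p,t[0]["position"]) if t else 0, px(p,[s["eef_pos"],[.5405,-.2776,.09],[.5405,-.2776,.135]]).round()*1.5)
E
```

```text
[ 0.54135834 -0.27954394  0.17360669] [-0.15   0.989 -0.002] 0.6980643553407795
[ 0.53641111 -0.27671209  0.12952164] [[376.5 400.5]
 [382.5 310.5]
 [382.5 348. ]]
```

View pics/w4.png

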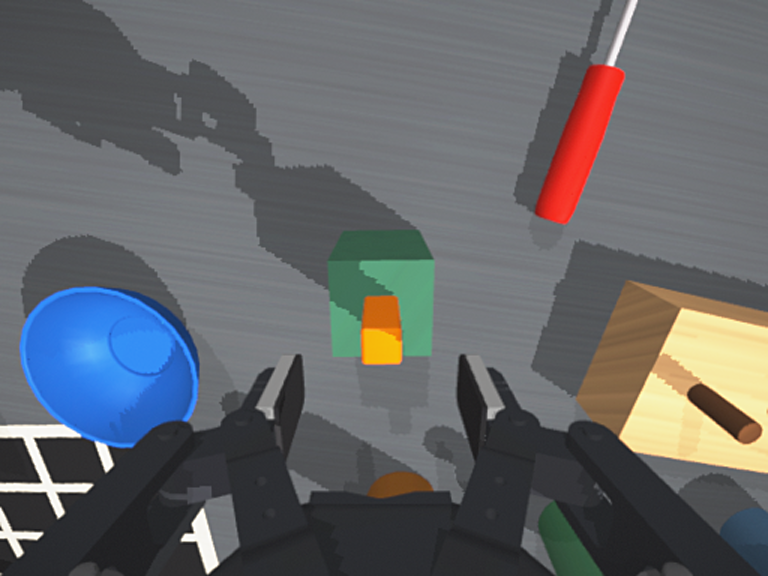

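The handle top is centred at (382,346), as predicted, and square to the fingers. I'll descend and grip.

Emit:
{"method": "send_rows", "body": {
  "rows": "0 0 0 0.5 2 30 0.4;0 0 0 0.5 2 56 0.4;0 0 0 0.5 2 56 0.4;0 0 0 0.5 2 56 -0.2;0 0 0 0.5 2 56 -1;0 0 0 0.5 2 56 -1;0 0 0 0.5 2 56 -1;0 0 0 0.5 2 56 -1",
  "grip_force": 40
}}

```text
time: 7.32
eef_pos: [0.5404, -0.2782, 0.1174]
tcp_rot: [-0.075, 0.997, -0.001, 0.001]
contact_force: [-0.3, 0.8, 6.1]
opening: 0.208
finger_force: 41.2
```

Emit:
{"method": "send_rows", "body": {
  "rows": "0 0 0 0 0 -30 -1;0 0 0 0 0 -80 -1;0 0 0 0 0 -125 -1;0 0 0 2 50 -135 -1;0 0 0 4 110 -135 -1;0 0 0 8 165 -135 -1;0 0 0 8 212 -135 -1;0 0 0 8 212 -135 -1"
}}

```text
time: 8.32
eef_pos: [0.4991, -0.0663, 0.25]
tcp_rot: [-0.077, 0.997, 0.0, -0.0]
contact_force: [0.4, -0.8, -0.3]
opening: 0.205
finger_force: 41.7
```

Emit:
{"method": "send_rows", "body": {
  "rows": "0 0 0 0 0 0 -1;0 0 0 0 0 0 -1"
}}

```text
time: 8.57
eef_pos: [0.5002, -0.0701, 0.2503]
tcp_rot: [-0.074, 0.997, -0.0, -0.0]
contact_force: [-0.2, -0.9, -1.2]
opening: 0.202
finger_force: 41.7
```

```bash
python3 - <<'E'
from h import *
import pickle
s=ctrl.get_state();print(s["eef_pos"],s["opening"],s["contact_force"],s["finger_force"])
p=ctrl.read_camera("wrist");save(p,"w5.png",s=1.5)
pickle.dump({k:p[k] for k in("extrinsics","fx","fy","cx","cy","D","color")},open("w5.pkl","wb"))
for t in ["socket","bar","rod_tip","rod"]:
    for r in ctrl.look_for(p,t)[:2]:
        P=w(p,r["position"]);print(t,round(r["p"],2),P.round(4),px(p,P).round(0)[0]*1.5)
E
```

```text
[ 0.50020544 -0.07011494  0.25025228] 0.20200519327630123 [-0.15510115 -0.90068472 -1.18995768] 41.69225513935089
socket 0.66 [0.5563 0.0384 0.0574] [493.5 342. ]
socket 0.65 [ 0.5337 -0.2626  0.0888] [118.5 279. ]
bar 0.65 [0.5559 0.0401 0.0642] [498.  346.5]
rod_tip 0.38 [ 0.4996 -0.0698  0.1564] [379.5 304.5]
rod_tip 0.21 [0.5091 0.2521 0.0329] [717. 315.]
rod 0.63 [ 0.4923 -0.0669  0.2617] [390.  400.5]
```

View pics/w5.png

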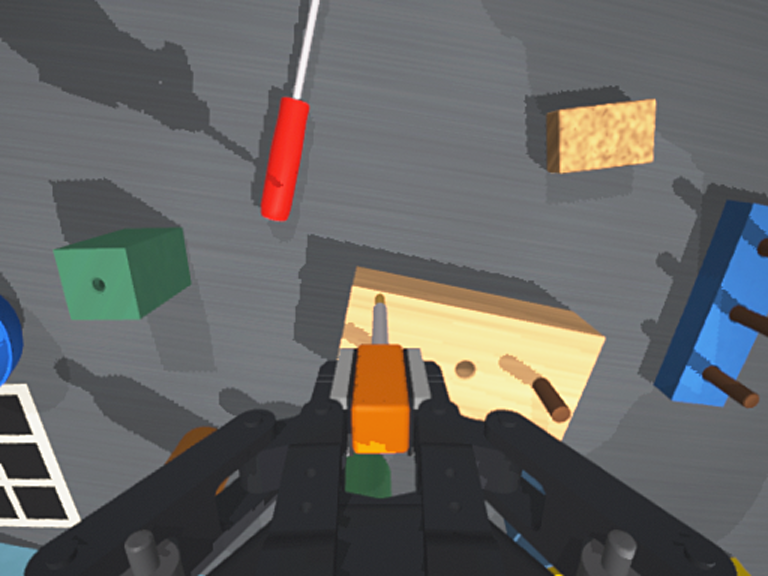

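The rod is held upright with its tip at (380,298). The socket mouth is at (465,369), and the stand hole is visible at (98,284). I'll refine the socket centre.

```bash
python3 - <<'E'
from h import *
import pickle
def blob(p,c,r=14):
    im=cv2.cvtColor(p["color"],cv2.COLOR_RGB2GRAY).astype(float);x,y=map(int,c)
    a=im[y-r:y+r+1,x-r:x+r+1];t=(np.median(a)*0.75)
    m=(a<t).astype(np.uint8);n,l,st,ce=cv2.connectedComponentsWithStats(m,connectivity=4)
    k=min(range(1,n),key=lambda i:np.hypot(*(ce[i]-r))); 
    b=st[k];return ce[k]+[x-r,y-r],b
p=pickle.load(open("w5.pkl","rb"))
c,b=blob(p,(310,246));print(c,b,ray(p,[c],.062)[0])
bb=ray(p,[[310-14+b[0]-.5,c[1]],[310-14+b[0]+b[2]-.5,c[1]],[c[0],246-14+b[1]-.5],[c[0],246-14+b[1]+b[3]-.5]],.062);print(bb.round(4))
cs,b=blob(p,(65,189),10);print("stand hole",cs,b,ray(p,[cs],.09)[0])
e=ctrl.get_state()["eef_pos"]
print("tip pred",px(p,[[e[0],e[1],e[2]-.1074]])*1.5)
t=ctrl.read_camera("top")
for q in [(.575,.02)]:
    u=px(t,[[*q,.062]])[0];print(u);c2,b2=blob(t,u.round(),7);print(c2,b2,ray(t,[c2],.062)[0])
cr=p["color"][225:265,285:335][:,:,::-1];cr2=t["color"][185:205,252:277][:,:,::-1]
cv2.imwrite("pics/soc.png",np.hstack([cv2.resize(cr,(375,300),interpolation=0),cv2.resize(cr2,(375,300),interpolation=0)]))
E
```

```text
[309.78333333 245.6       ] [  8   8  13  12 120] [0.58204165 0.01783156 0.062     ]
[[0.5832 0.0097 0.062 ]
 [0.5808 0.0265 0.062 ]
 [0.5733 0.0159 0.062 ]
 [0.5906 0.0198 0.062 ]]
stand hole [ 65.375      189.46428571] [ 7  7  8  8 56] [ 0.53998876 -0.27734665  0.09      ]
tip pred [[378.91144429 297.37973123]]
[264.75682824 195.41620824]
[265. 193.] [ 5  3  5  5 21] [0.58230357 0.01930438 0.062     ]
```

View pics/soc.png

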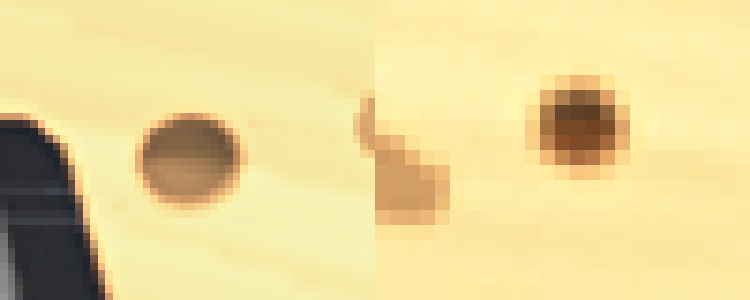

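The left crop shows the hole mouth as a clean disc about 17 mm across, and both cameras agree on (0.582, 0.018). I'll hover there.

Emit:
{"method": "send_rows", "body": {
  "rows": "0 0 0 -47 37 0 -1;0 0 0 -94 75 0 -1;0 0 0 -94 75 0 -1;0 0 0 -94 75 0 -1;0 0 0 -94 75 50 -1;0 0 0 -94 75 70 -1;0 0 0 -94 75 70 -1;0 0 0 -94 75 70 -1"
}}

```text
time: 9.88
eef_pos: [0.5827, 0.0186, 0.1821]
tcp_rot: [-0.074, 0.997, -0.0, 0.001]
contact_force: [-0.1, -0.8, 0.2]
opening: 0.204
finger_force: 41.6
```

```bash
python3 - <<'E'
from h import *
s=ctrl.get_state();print(s["eef_pos"],s["contact_force"]);
p=ctrl.read_camera("wrist");save(p,"w6.png",s=1.5)
E_=s["eef_pos"];print(px(p,[[.582,.018,.062],[E_[0],E_[1],E_[2]-.1074]])*1.5,tool([.582,.018,E_[2]]))
E
```

```text
[0.58265634 0.01855772 0.18212813] [-0.14356151 -0.8343597   0.15752522]
[[377.73224329 289.18898662]
 [378.3586636  297.05368605]] [ 1.01499997 -0.49083897  0.40540863]
```

View pics/w6.png

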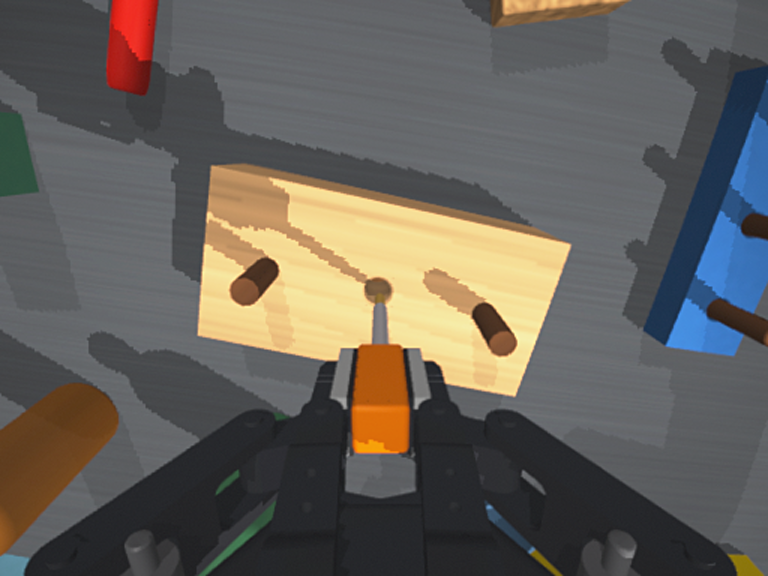

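The tip is over the socket at about (379,297), with the mouth at (378,289). I'll go down to just short of the shallowest bottom.

Emit:
{"method": "send_rows", "body": {
  "rows": "0 0 0 1 -0.5 15 -1;0 0 0 1 -0.5 27 -1;0 0 0 1 -0.5 32 -1;0 0 0 1 -0.5 32 -1;0 0 0 1 -0.5 32 -1"
}}

```text
time: 10.55
eef_pos: [0.5812, 0.0184, 0.1486]
tcp_rot: [-0.075, 0.997, -0.0, 0.0]
contact_force: [0.7, 0.4, -0.7]
opening: 0.204
finger_force: 41.6
```

Emit:
{"method": "send_rows", "body": {
  "rows": "0 0 0 0 0 3 -1;0 0 0 0 0 6 -1;0 0 0 0 0 8 -1;0 0 0 0 0 8 -1;0 0 0 0 0 8 -1"
}}

```text
time: 11.18
eef_pos: [0.5809, 0.0184, 0.1404]
tcp_rot: [-0.075, 0.997, -0.0, 0.0]
contact_force: [-0.4, -0.4, 0.7]
opening: 0.207
finger_force: 41.6
```

No contact at 24 mm: about 6 N would have shown. On to 36 mm.

Emit:
{"method": "send_rows", "body": {
  "rows": "0 0 0 0 0 3 -1;0 0 0 0 0 6 -1;0 0 0 0 0 9 -1;0 0 0 0 0 11 -1;0 0 0 0 0 11 -1;0 0 0 0 0 11 -1"
}}

```text
time: 11.92
eef_pos: [0.581, 0.0185, 0.1294]
tcp_rot: [-0.075, 0.997, -0.0, 0.0]
contact_force: [0.4, 0.1, -1.5]
opening: 0.204
finger_force: 41.6
```

Emit:
{"method": "send_rows", "body": {
  "rows": "0 0 0 0 0 3 -1;0 0 0 0 0 6 -1;0 0 0 0 0 9 -1;0 0 0 0 0 11 -1;0 0 0 0 0 11 -1;0 0 0 0 0 11 -1"
}}

```text
time: 12.68
eef_pos: [0.581, 0.0185, 0.1187]
tcp_rot: [-0.075, 0.997, -0.0, 0.0]
contact_force: [-0.6, -0.4, 2.2]
opening: 0.206
finger_force: 42.0
```

```bash
python3 - <<'E'
from h import *
import time
for i in range(4):
    ctrl.read_camera("wrist");s=ctrl.get_state();print(s["eef_pos"][2],s["contact_force"])
E
```

```text
0.11867142456344351 [-1.16829149 -0.0975346   2.35997334]
0.11862479619046187 [0.02821068 0.12822813 2.63214071]
0.11857583357527585 [-1.45993748 -0.12138559  2.96267907]
0.11857235708242486 [-1.65364277  0.87245464  2.15493932]
```

Emit:
{"method": "send_rows", "body": {
  "rows": "0 0 0 0 0 1.8 -1;0 0 0 0 0 1.8 -1;0 0 0 0 0 1.8 -1;0 0 0 0 0 1.8 -1"
}}

```text
time: 13.38
eef_pos: [0.581, 0.0184, 0.1168]
tcp_rot: [-0.075, 0.997, -0.0, 0.0]
contact_force: [-2.4, -0.6, 4.7]
opening: 0.209
finger_force: 42.3
```

The rise from 2.5 to 4.7 N over 1.8 mm shows the bottom is 48 mm down, so the long post is needed. I'll lift out and return to the stand.

Emit:
{"method": "send_rows", "body": {
  "rows": "0 0 0 0 0 -30 -1;0 0 0 0 0 -80 -1;0 0 0 0 0 -133 -1;0 0 0 16 -55 -133 -1;0 0 0 32 -110 -133 -1;0 0 0 49 -167 -133 -1;0 0 0 66 -225 -133 -1;0 0 0 84.5 -287 -133 -1"
}}

```text
time: 14.38
eef_pos: [0.5397, -0.2774, 0.2481]
tcp_rot: [-0.075, 0.997, 0.0, -0.0]
contact_force: [0.5, -0.5, -0.7]
opening: 0.208
finger_force: 41.7
```

Emit:
{"method": "send_rows", "body": {
  "rows": "0 0 0 0 0 0 -1;0 0 0 0 0 0 -1;0 0 0 0 0 15 -1;0 0 0 0 0 30 -1;0 0 0 0 0 30 -1;0 0 0 0 0 30 -1"
}}

```text
time: 15.12
eef_pos: [0.5405, -0.2753, 0.2194]
tcp_rot: [-0.075, 0.997, 0.0, -0.0]
contact_force: [0.8, -0.5, -0.4]
opening: 0.208
finger_force: 41.5
```

```bash
python3 - <<'E'
from h import *
p=ctrl.read_camera("wrist");s=ctrl.get_state();e=s["eef_pos"];print(e,R.from_quat(s["tcp_rot"]).as_rotvec(True),s["contact_force"]);
print(tool([.5404,-.2782,.1174]))
E
```

```text
[ 0.54065373 -0.27561194  0.21987063] [-1.34637840e+01  1.79464865e+02 -4.55088613e-02] [ 0.59497298 -0.62967162  0.72254094]
[  0.68809344  -2.46543106 102.4716539 ]
```

Emit:
{"method": "send_rows", "body": {
  "rows": "0 0 0 0.6 -2.5 0 -1;0 0 0 0.6 -2.5 0 -1;0 0 0 0.6 -2.5 10 -1;0 0 0 0.6 -2.5 15 -1;0 0 0 0.6 -2.5 15 -1"
}}

```text
time: 15.8
eef_pos: [0.5396, -0.278, 0.2033]
tcp_rot: [-0.075, 0.997, 0.001, -0.001]
contact_force: [-1.5, 0.1, -1.1]
opening: 0.203
finger_force: 41.5
```

```bash
python3 - <<'E'
from h import *
for i in range(3):
    p=ctrl.read_camera("wrist");s=ctrl.get_state();e=s["eef_pos"];print(e,tool([.5404,-.2782,.1174]))
save(p,"w7.png",box=(185,130,325,235),s=5)
print((px(p,[[.5403,-.278,.09],[e[0],e[1],e[2]-.1074]])-[185,130])*5)
E
```

```text
[ 0.53985625 -0.27812667  0.20386044] [-0.59777664 -0.22732909 86.45981285]
[ 0.54005565 -0.27829063  0.20432181] [-3.72328502e-01  1.80044784e-02  8.69217429e+01]
[ 0.54018862 -0.27836659  0.20462824] [-0.22080276  0.14828041 87.22824519]
[[336.90420066 330.60262615]
 [334.86673421 342.80845978]]
```

View pics/w7.png

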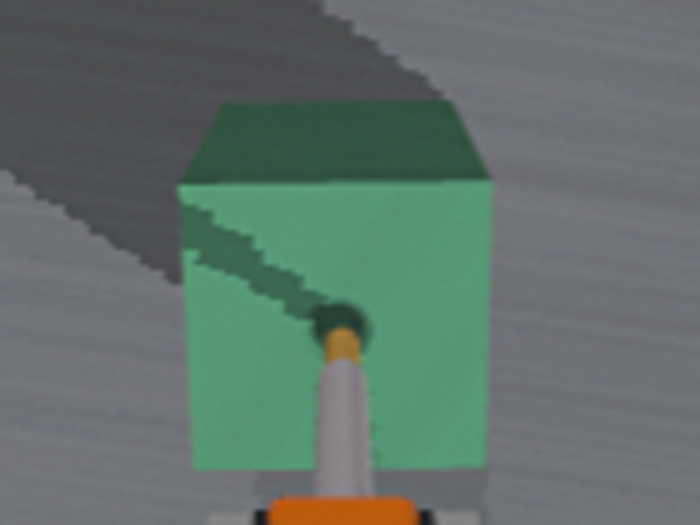

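The tip is centred over the stand's hole, at about (342,330). I'll insert gently.

Emit:
{"method": "send_rows", "body": {
  "rows": "0 0 0 0 0 10 -1;0 0 0 0 0 20 -1;0 0 0 0 0 28 -1;0 0 0 0 0 36 -1;0 0 0 0 0 42 -1;0 0 0 0 0 42 -1"
}}

```text
time: 16.7
eef_pos: [0.54, -0.2783, 0.1619]
tcp_rot: [-0.075, 0.997, 0.0, -0.0]
contact_force: [0.4, -0.9, -0.9]
opening: 0.206
finger_force: 41.6
```

Emit:
{"method": "send_rows", "body": {
  "rows": "0 0 0 0 0 12 -1;0 0 0 0 0 24 -1;0 0 0 0 0 34 -1;0 0 0 0 0 41 -1;0 0 0 0 0 44 -1;0 0 0 0 0 44 -1;0 0 0 0 0 44 -1"
}}

```text
time: 17.58
eef_pos: [0.5401, -0.2783, 0.1186]
tcp_rot: [-0.075, 0.997, 0.0, -0.0]
contact_force: [0.2, -1.4, -1.8]
opening: 0.205
finger_force: 41.6
```

Emit:
{"method": "send_rows", "body": {
  "rows": "0 0 0 0 0 1 -1;0 0 0 0 0 1 -1;0 0 0 0 0 1 0;0 0 0 0 0 1 0.4;0 0 0 0 0 1 0.4;0 0 0 0 0 -30 0.4;0 0 0 0 0 -80 0.4;0 0 0 0 0 -130 0.4"
}}

```text
time: 18.58
eef_pos: [0.5398, -0.2781, 0.2495]
tcp_rot: [-0.075, 0.997, 0.0, -0.0]
contact_force: [1.4, -0.1, -0.1]
opening: 0.698
finger_force: 0.0
```

```bash
python3 - <<'E'
from h import *
p=ctrl.read_camera("wrist");save(p,"w8.png")
s=ctrl.get_state();print(s["eef_pos"],s["opening"],s["contact_force"])
hsv=cv2.cvtColor(p["color"],cv2.COLOR_RGB2HSV)
m=cv2.inRange(hsv,(8,200,150),(24,255,255));n,l,st,ce=cv2.connectedComponentsWithStats(m)
for i in range(1,n):
    if st[i][4]>60: print(st[i],ce[i])
h=R.from_euler("z",9,degrees=True).apply([[a,b,c] for a in(-.009,.009) for b in (-.009,.009) for c in(0,.045)])+[.5403,-.2777,.09]
q=px(p,h);print("expected bbox",q.min(0),q.max(0))
# rack post tops from top camera
for n in ("scene",):
    q=ctrl.read_camera(n);r=ctrl.look_for(q,"post_long")[:1];print([w(q,x["position"]) for x in r])
for a,z in (((388,181),.103),((388,258),.091),((388,323),.079)): pass
E
```

```text
[ 0.54279037 -0.28010587  0.2589461 ] 0.6999626254106043 [ 1.73071874 -0.50655251  5.66403812]
[244 176  19  28 488] [252.61270492 189.89139344]
expected bbox [242.52755427 174.78636611] [262.12388645 205.46424874]
[array([0.44616921, 0.26718413, 0.07126007])]
```

The rod is back upright: its orange box is within 1 px of the expected place. On to the rack.

Emit:
{"method": "send_rows", "body": {
  "rows": "0 0 3 2 60 0 0.4;0 0 6 4 120 0 0.4;0 0 10 6 180 0 0.4;0 0 10 8 240 0 0.4;0 0 10 10 300 0 0.4;0 0 10 13 360 0 0.4;0 0 10 15 420 0 0.4;0 0 10 17 480 0 0.4"
}}

```text
time: 19.73
eef_pos: [0.4504, 0.1955, 0.247]
tcp_rot: [0.013, 1.0, -0.0, -0.001]
contact_force: [1.2, -0.2, -0.3]
opening: 0.703
finger_force: 0.0
```

Emit:
{"method": "send_rows", "body": {
  "rows": "0 0 0 0 40 -20 0.4;0 0 0 0 76 -40 0.4;0 0 0 0 76 -40 0.4;0 0 0 0 76 -40 0.4;0 0 0 0 76 -40 0.4"
}}

```text
time: 20.35
eef_pos: [0.4534, 0.2686, 0.2869]
tcp_rot: [0.013, 1.0, -0.001, -0.001]
contact_force: [0.2, -1.0, -0.4]
opening: 0.7
finger_force: 0.0
```

```bash
python3 - <<'E'
from h import *
p=ctrl.read_camera("wrist");save(p,"w9.png",s=1.5)
s=ctrl.get_state();print(s["eef_pos"],s["time"],R.from_quat(s["tcp_rot"]).as_matrix()[:2,1])
for t in ["post_long","post_long_top","post_middle_top","post_short_top","rack"]:
    for r in ctrl.look_for(p,t)[:2]:
        P=w(p,r["position"]);print(t,round(r["p"],2),P.round(4),px(p,P).round(0)[0])
# rack blue outline
hsv=cv2.cvtColor(p["color"],cv2.COLOR_RGB2HSV);m=cv2.inRange(hsv,(100,150,90),(125,255,255))
n,l,st,ce=cv2.connectedComponentsWithStats(m);
for i in range(1,n):
    if st[i][4]>300: print(st[i])
# brown post blobs
m=cv2.inRange(hsv,(0,80,40),(14,220,190));n,l,st,ce=cv2.connectedComponentsWithStats(m)
for i in range(1,n):
    if st[i][4]>60: print("brown",st[i],ce[i])
E
```

```text
[0.45352516 0.26864451 0.28722314] 20.4 [0.02680261 0.99964025]
post_long 0.77 [0.434  0.2788 0.1023] [261. 160.]
post_long 0.61 [0.5673 0.2768 0.0662] [260. 247.]
post_long_top 0.78 [0.4381 0.2777 0.1041] [260. 164.]
post_long_top 0.35 [0.5039 0.2753 0.0781] [259. 209.]
post_middle_top 0.55 [0.5032 0.2765 0.0789] [260. 209.]
post_short_top 0.51 [0.5669 0.2784 0.0641] [261. 246.]
rack 0.76 [0.4931 0.2789 0.0319] [261. 191.]
rack 0.42 [0.5639 0.2763 0.068 ] [260. 246.]
[ 236  129   43  128 4222]
brown [253 150  12  22 219] [257.91324201 160.80821918]
brown [254 194  11  25 232] [258.67672414 206.12068966]
brown [255 233  10  25 215] [259.17674419 245.29302326]
brown [483 243  29  51 741] [499.12820513 268.24831309]
brown [ 17 252  33  26 370] [ 32.81891892 264.29459459]
brown [104 256  36  30 311] [126.73954984 269.63987138]
brown [  0 306  27  48 546] [  9.57692308 323.88278388]
```

```bash
python3 - <<'E'
from h import *
p=ctrl.read_camera("wrist")
L=ray(p,[[257.5+1,171.5]],.103)[0];M=ray(p,[[259.5,218.5]],.091)[0];S=ray(p,[[260,257.5]],.079)[0]
print("far edges",L,M,S,"spacing",M[0]-L[0],S[0]-M[0])
for z in [(.103,.091,.079),(.103,.079,.091),(.091,.103,.079),(.091,.079,.103),(.079,.103,.091),(.079,.091,.103)]:
    a=[ray(p,[[259,v]],q)[0][0] for v,q in zip((171.5,218.5,257.5),z)];print(z,np.diff(a).round(4))
print("rack y ctr",ray(p,[[235.5,190],[278.5,190]],.03))
g=ctrl.read_camera("wrist")["color"][145:177,245:272];hsv=cv2.cvtColor(g,cv2.COLOR_RGB2HSV)
for v in (10,14,18,20,22,24,26): print(145+v,g[v,6:22,2].tolist(),g[v,6:22,0].tolist())
E
```

```text
far edges [0.44822012 0.27655211 0.103     ] [0.5135204  0.27691721 0.091     ] [0.5789325  0.27683442 0.079     ] spacing 0.06530028017658185 0.06541209852075158
(0.103, 0.091, 0.079) [0.0653 0.0654]
(0.103, 0.079, 0.091) [0.0706 0.0526]
(0.091, 0.103, 0.079) [0.057  0.0707]
(0.091, 0.079, 0.103) [0.0676 0.0451]
(0.079, 0.103, 0.091) [0.0541 0.0632]
(0.079, 0.091, 0.103) [0.0594 0.0504]
rack y ctr [[0.49357085 0.24292874 0.03      ]
 [0.49508147 0.30678554 0.03      ]]
155 [84, 34, 34, 37, 37, 38, 36, 36, 36, 35, 32, 64, 151, 215, 211, 209] [55, 73, 76, 76, 76, 76, 76, 77, 77, 78, 81, 73, 56, 67, 66, 66]
159 [163, 54, 30, 41, 47, 52, 56, 54, 57, 54, 38, 53, 158, 236, 229, 221] [68, 71, 78, 89, 101, 119, 125, 123, 131, 122, 100, 84, 78, 71, 71, 70]
163 [122, 51, 57, 61, 60, 60, 60, 60, 59, 59, 58, 55, 79, 172, 235, 225] [85, 119, 141, 142, 142, 141, 142, 142, 143, 143, 144, 146, 137, 103, 71, 68]
165 [124, 55, 56, 59, 59, 60, 59, 60, 59, 61, 62, 55, 66, 162, 235, 230] [102, 133, 143, 142, 141, 142, 143, 144, 144, 144, 146, 147, 149, 129, 75, 71]
167 [201, 77, 49, 58, 59, 59, 59, 58, 60, 60, 52, 52, 118, 190, 215, 218] [85, 120, 143, 143, 142, 143, 143, 143, 145, 145, 133, 121, 130, 84, 61, 66]
169 [231, 207, 108, 52, 49, 53, 56, 56, 56, 51, 65, 126, 190, 212, 210, 215] [69, 78, 107, 136, 147, 147, 145, 146, 149, 150, 148, 124, 84, 65, 63, 66]
171 [225, 228, 232, 224, 182, 140, 102, 107, 140, 172, 212, 215, 213, 209, 209, 207] [70, 69, 69, 74, 87, 101, 114, 115, 98, 88, 69, 62, 63, 65, 67, 65]
```

The 65 mm spacing confirms the order: the long post stands at the robot end, at about (0.440, 0.275). I'll grasp it.

Emit:
{"method": "send_rows", "body": {
  "rows": "0 0 0 13.7 6 20 0.2;0 0 0 13.7 6 75 0.2;0 0 0 13.7 6 120 0.2;0 0 0 13.7 6 140 0.2;0 0 0 13.7 6 140 0.2;0 0 0 13.7 6 140 0.2"
}}

```text
time: 21.5
eef_pos: [0.4412, 0.2765, 0.1499]
tcp_rot: [0.013, 1.0, 0.0, 0.001]
contact_force: [0.5, -0.7, 0.1]
opening: 0.601
finger_force: 0.0
```

```bash
python3 - <<'E'
from h import *
for i in range(2): p=ctrl.read_camera("wrist")
s=ctrl.get_state();print(s["eef_pos"],s["opening"],tool([.440,.275,.093]))
save(p,"w10.png")
hsv=cv2.cvtColor(p["color"],cv2.COLOR_RGB2HSV);m=cv2.inRange(hsv,(0,110,110),(14,220,190));n,l,st,ce=cv2.connectedComponentsWithStats(m)
for i in range(1,n):
    if st[i][4]>60: print("brown",st[i],ce[i],ray(p,[ce[i]],.103))
E
```

```text
[0.44138584 0.27657699 0.15035973] 0.6019992506371528 [ 1.52361836 -1.68423791 57.35318992]
brown [240 216  21  19 266] [250.2593985  225.89849624] [[0.44024088 0.27554141 0.103     ]]
brown [244 284  18  16 217] [252.83870968 291.16589862] [[0.49484345 0.27604045 0.103     ]]
```

Emit:
{"method": "send_rows", "body": {
  "rows": "0 0 0 1.2 -1.1 30 0.2;0 0 0 1.2 -1.1 57 0.2;0 0 0 1.2 -1.1 57 0.2;0 0 0 1.2 -1.1 57 0.2;0 0 0 1.2 -1.1 57 -0.4;0 0 0 1.2 -1.1 57 -1;0 0 0 1.2 -1.1 57 -1;0 0 0 1.2 -1.1 57 -1",
  "grip_force": 30
}}

```text
time: 22.6
eef_pos: [0.4399, 0.2753, 0.0928]
tcp_rot: [0.013, 1.0, 0.0, 0.001]
contact_force: [0.7, -0.2, 5.8]
opening: 0.179
finger_force: 29.5
```

```bash
python3 - <<'E'
from h import *
for i in range(2): p=ctrl.read_camera("wrist")
s=ctrl.get_state();print(s["eef_pos"],s["opening"],s["contact_force"],s["finger_force"])
E
```

```text
[0.43993245 0.27534945 0.09274928] 0.17988955486012176 [-0.40113199 -0.36856366  6.54989067] 29.503841683035716
```

Emit:
{"method": "send_rows", "body": {
  "rows": "0 0 0 0 0 -15 -1;0 0 0 0 0 -50 -1;0 0 0 0 0 -100 -1;0 0 0 0 0 -128 -1;0 0 0 -30 -51 -128 -1;0 0 0 -60 -101 -128 -1;0 0 0 -89 -152 -128 -1;0 0 0 -119 -203 -128 -1"
}}

```text
time: 23.7
eef_pos: [0.5531, 0.0676, 0.22]
tcp_rot: [0.013, 1.0, 0.0, -0.0]
contact_force: [-0.1, 1.0, 0.5]
opening: 0.177
finger_force: 29.6
```

Emit:
{"method": "send_rows", "body": {
  "rows": "0 0 0 -30 -50.5 0 -1;0 0 0 -30 -50.5 0 -1;0 0 0 -30 -50.5 0 -1;0 0 0 -30 -50.5 0 -1;0 0 0 -30 -50.5 0 -1"
}}

```text
time: 24.32
eef_pos: [0.5811, 0.0192, 0.2196]
tcp_rot: [0.012, 1.0, 0.0, -0.0]
contact_force: [-0.8, -1.2, 0.8]
opening: 0.178
finger_force: 29.6
```

```bash
python3 - <<'E'
from h import *
for i in range(5): p=ctrl.read_camera("wrist")
s=ctrl.get_state();e=s["eef_pos"];print(e,s["tcp_rot"],s["contact_force"],tool([.582,.018,.062+.0828]))
save(p,"w11.png",s=1.5)
# own check of socket mouth and post foot in the picture
print("pred socket, foot",px(p,[[.582,.018,.062],[e[0],e[1],e[2]-.0828]]))
x,y=px(p,[[.582,.018,.062]])[0].astype(int);g=cv2.cvtColor(p["color"],cv2.COLOR_RGB2GRAY)
for r in range(y-12,y+13,2): print(r,g[r,x-16:x+17].tolist())
E
```

```text
[0.58150307 0.01832455 0.21961561] [ 1.22743115e-02  9.99924667e-01 -9.67296818e-06  4.60392391e-05] [-0.02748315  0.17041891 -0.59885629] [-0.49784461 -0.31089365 74.8156655 ]
pred socket, foot [[251.95479793 183.36570271]
 [251.90625072 208.57613753]]
171 [225, 225, 225, 225, 226, 225, 226, 225, 226, 226, 226, 226, 226, 226, 226, 227, 227, 227, 227, 227, 227, 227, 227, 227, 227, 227, 228, 228, 228, 228, 228, 228, 228]
173 [224, 224, 224, 224, 224, 225, 225, 225, 224, 224, 224, 225, 225, 225, 226, 226, 225, 226, 226, 225, 226, 226, 226, 226, 226, 226, 226, 226, 226, 227, 227, 227, 227]
175 [220, 220, 220, 220, 221, 220, 215, 209, 220, 221, 222, 223, 224, 225, 226, 227, 227, 227, 227, 226, 225, 224, 224, 223, 222, 222, 222, 222, 222, 222, 222, 223, 223]
177 [219, 219, 219, 219, 219, 219, 219, 219, 220, 221, 222, 218, 195, 157, 138, 105, 100, 96, 109, 133, 157, 182, 212, 225, 224, 222, 221, 221, 222, 222, 222, 222, 222]
179 [218, 218, 219, 218, 218, 218, 219, 219, 220, 219, 191, 122, 95, 97, 100, 101, 100, 98, 101, 104, 103, 97, 105, 159, 212, 225, 223, 221, 221, 221, 221, 222, 222]
1
[... 638 characters left out ...]
 230, 231, 230, 230]
189 [228, 228, 228, 228, 228, 229, 229, 229, 229, 228, 219, 170, 132, 126, 133, 135, 138, 140, 139, 137, 134, 131, 136, 163, 202, 227, 231, 230, 229, 229, 229, 229, 229]
191 [223, 223, 223, 224, 224, 225, 225, 225, 225, 226, 223, 222, 218, 194, 158, 137, 138, 138, 140, 147, 165, 181, 200, 223, 230, 229, 229, 229, 229, 229, 229, 229, 229]
193 [226, 226, 226, 227, 226, 227, 226, 226, 227, 227, 227, 228, 228, 225, 220, 218, 213, 210, 211, 217, 223, 229, 230, 229, 228, 228, 228, 229, 229, 229, 229, 229, 229]
195 [225, 225, 225, 225, 225, 226, 225, 224, 226, 226, 225, 226, 226, 226, 227, 228, 228, 229, 229, 229, 229, 229, 229, 229, 229, 229, 229, 229, 229, 229, 230, 230, 230]
```

```bash
python3 - <<'E'
from h import *
p=ctrl.read_camera("wrist");e=ctrl.get_state()["eef_pos"];print(e)
g=cv2.cvtColor(p["color"],cv2.COLOR_RGB2GRAY)
a=g[170:197,236:270];m=(a<165);v,u=np.nonzero(m);c=[(u.min()+u.max())/2+236,(v.min()+v.max())/2+170];print(m.sum(),c,u.min()+236,u.max()+236,v.min()+170,v.max()+170,ray(p,[c,[u.mean()+236,v.mean()+170]],.062))
for r in range(192,236,3): print(r,g[r,232:272].tolist())
f=lambda r,z,n:px(p,[[e[0]+r*np.cos(t),e[1]+r*np.sin(t),z] for t in np.linspace(0,6.28,n)])
for r,z in((.006,e[2]-.0828),(.008,e[2]-.0808)):
    q=f(r,z,60);print(q.min(0),q.max(0))
E
```

```text
[0.58152765 0.01819359 0.21957041]
192 [np.float64(252.5), np.float64(184.0)] 245 260 177 191 [[0.58277174 0.01841253 0.062     ]
 [0.58259086 0.01794311 0.062     ]]
192 [224, 224, 224, 224, 225, 226, 225, 225, 225, 225, 225, 225, 226, 226, 224, 221, 219, 216, 208, 194, 190, 193, 198, 197, 206, 221, 229, 228, 228, 227, 227, 227, 228, 228, 228, 228, 229, 228, 229, 229]
195 [225, 225, 225, 225, 225, 225, 225, 225, 226, 225, 225, 225, 226, 226, 225, 226, 226, 227, 227, 228, 228, 228, 229, 228, 229, 229, 229, 229, 229, 229, 229, 229, 230, 229, 230, 230, 230, 230, 231, 231]
198 [229, 229, 229, 229, 229, 229, 229, 229, 229, 229, 229, 230, 229, 228, 227, 227, 227, 226, 226, 226, 226, 226, 226, 227, 226, 226, 226, 226, 225, 223, 224, 224, 224, 224, 224, 224, 225, 225, 225, 226]
201 [229, 229, 229, 229, 229, 229, 229, 229, 230, 230, 230, 230, 230, 231, 232, 235, 238, 240, 235, 204, 158, 144, 190, 229, 242, 239, 237, 234, 232, 231, 231, 231, 230, 230, 230, 230, 230, 230, 229, 229]
204 [225, 225, 225, 225, 225, 225, 225, 225, 226, 226, 226, 229, 232, 222, 148, 63, 40, 43, 46, 49, 49, 51, 49, 4
[... 1324 characters left out ...]
3, 56, 52, 65, 167, 229, 224, 222, 221, 221, 221, 221]
228 [222, 221, 221, 222, 221, 220, 221, 222, 227, 210, 96, 44, 48, 51, 51, 52, 53, 53, 51, 51, 53, 51, 53, 53, 52, 51, 51, 50, 51, 55, 54, 56, 111, 194, 225, 221, 220, 220, 220, 220]
231 [97, 100, 102, 102, 104, 103, 99, 104, 110, 99, 46, 45, 50, 52, 52, 53, 51, 53, 51, 51, 52, 53, 50, 52, 52, 51, 51, 49, 48, 48, 46, 55, 87, 145, 179, 190, 205, 204, 204, 203]
234 [126, 127, 126, 128, 123, 93, 39, 32, 49, 63, 50, 51, 51, 52, 52, 52, 52, 53, 51, 52, 51, 51, 52, 53, 52, 52, 50, 51, 50, 49, 47, 45, 52, 73, 72, 33, 34, 71, 115, 127]
[244.59110706 201.63857561] [259.28603391 215.31220481]
[242.04379683 200.15799323] [261.80925474 218.52753898]
```

The foot is about 0.9 mm short in x and 0.5 mm off in y; the chamfer and bevel will take the rest. I'll go down to just above the mouth.

Emit:
{"method": "send_rows", "body": {
  "rows": "0 0 0 -0.9 -0.5 20 -1;0 0 0 -0.9 -0.5 45 -1;0 0 0 -0.9 -0.5 64 -1;0 0 0 -0.9 -0.5 71 -1;0 0 0 -0.9 -0.5 71 -1;0 0 0 -0.9 -0.5 71 -1;0 0 0 -0.9 -0.5 71 -1"
}}

```text
time: 25.5
eef_pos: [0.5831, 0.0173, 0.1496]
tcp_rot: [0.013, 1.0, -0.0, 0.001]
contact_force: [0.2, -0.4, -0.3]
opening: 0.177
finger_force: 29.6
```

Emit:
{"method": "send_rows", "body": {
  "rows": "0 0 0 0 0 1 -1;0 0 0 0 0 2 -1;0 0 0 0 0 3 -1;0 0 0 0 0 4 -1;0 0 0 0 0 5 -1;0 0 0 0 0 5 -1"
}}

```text
time: 26.25
eef_pos: [0.5824, 0.0174, 0.1433]
tcp_rot: [0.013, 1.0, 0.0, -0.0]
contact_force: [-0.5, -0.1, -1.2]
opening: 0.176
finger_force: 29.6
```

Emit:
{"method": "send_rows", "body": {
  "rows": "0 0 0 0 0 1 -1;0 0 0 0 0 2 -1;0 0 0 0 0 3 -1;0 0 0 0 0 4 -1;0 0 0 0 0 4 -1"
}}

```text
time: 26.88
eef_pos: [0.5824, 0.0174, 0.1394]
tcp_rot: [0.013, 1.0, 0.0, -0.0]
contact_force: [0.5, -0.8, 0.5]
opening: 0.175
finger_force: 29.6
```

Past the chamfer with no force. Continuing.

Emit:
{"method": "send_rows", "body": {
  "rows": "0 0 0 0 0 2 -1;0 0 0 0 0 4 -1;0 0 0 0 0 6 -1;0 0 0 0 0 8 -1;0 0 0 0 0 10 -1;0 0 0 0 0 12 -1;0 0 0 0 0 12 -1"
}}

```text
time: 27.75
eef_pos: [0.5824, 0.0174, 0.1273]
tcp_rot: [0.013, 1.0, -0.0, -0.0]
contact_force: [-0.4, -0.1, -1.0]
opening: 0.172
finger_force: 29.6
```

Emit:
{"method": "send_rows", "body": {
  "rows": "0 0 0 0 0 3 -1;0 0 0 0 0 6 -1;0 0 0 0 0 9 -1;0 0 0 0 0 12 -1;0 0 0 0 0 15 -1;0 0 0 0 0 18 -1;0 0 0 0 0 18 -1"
}}

```text
time: 28.62
eef_pos: [0.5823, 0.0173, 0.1092]
tcp_rot: [0.013, 1.0, -0.0, -0.0]
contact_force: [-0.1, -0.3, -0.6]
opening: 0.176
finger_force: 29.6
```

Bottom expected at TCP z ≈ 0.0968.

Emit:
{"method": "send_rows", "body": {
  "rows": "0 0 0 0 0 3 -1;0 0 0 0 0 6 -1;0 0 0 0 0 8.5 -1;0 0 0 0 0 10 -1;0 0 0 0 0 11 -1;0 0 0 0 0 11 -1;0 0 0 0 0 11 -1"
}}

```text
time: 29.5
eef_pos: [0.5825, 0.0173, 0.0985]
tcp_rot: [0.013, 1.0, -0.0, -0.0]
contact_force: [-0.1, 0.2, -0.4]
opening: 0.17
finger_force: 29.6
```

Emit:
{"method": "send_rows", "body": {
  "rows": "0 0 0 0 0 0.5 -1;0 0 0 0 0 1 -1;0 0 0 0 0 1 -1"
}}

```text
time: 29.88
eef_pos: [0.5825, 0.0174, 0.0975]
tcp_rot: [0.013, 1.0, -0.0, 0.0]
contact_force: [-0.4, 0.5, 0.4]
opening: 0.175
finger_force: 29.6
```

Emit:
{"method": "send_rows", "body": {
  "rows": "0 0 0 0 0 0.4 -1;0 0 0 0 0 0.8 -1;0 0 0 0 0 0.8 -1;0 0 0 0 0 0.8 -1"
}}

```text
time: 30.38
eef_pos: [0.5826, 0.0174, 0.0969]
tcp_rot: [0.013, 1.0, -0.0, 0.0]
contact_force: [-1.0, -0.4, 1.3]
opening: 0.18
finger_force: 29.7
```

Emit:
{"method": "send_rows", "body": {
  "rows": "0 0 0 0 0 0.4 -1;0 0 0 0 0 0.6 -1;0 0 0 0 0 0.6 -1;0 0 0 0 0 0.6 -1"
}}

```text
time: 30.88
eef_pos: [0.5828, 0.0173, 0.0968]
tcp_rot: [0.013, 1.0, -0.0, 0.0]
contact_force: [-2.0, 0.3, 4.9]
opening: 0.176
finger_force: 30.1
```

It is seated: about 5 N at the expected height. Release with a small opening and lift.

Emit:
{"method": "send_rows", "body": {
  "rows": "0 0 0 0 0 0 -0.3;0 0 0 0 0 0 -0.1;0 0 0 0 0 0 -0.1;0 0 0 0 0 -20 -0.1;0 0 0 0 0 -60 -0.1;0 0 0 0 0 -110 -0.1;0 0 0 20 0 -160 -0.1;0 0 0 60 0 -200 -0.1"
}}

```text
time: 31.88
eef_pos: [0.523, 0.0187, 0.3005]
tcp_rot: [0.013, 1.0, -0.0, 0.002]
contact_force: [-0.1, 0.5, 0.6]
opening: 0.449
finger_force: 0.0
```

Emit:
{"method": "send_rows", "body": {
  "rows": "0 0 0 0 0 0 -0.1;0 0 0 0 0 0 -0.1;0 0 0 0 0 0 -0.1;0 0 0 0 0 0 -0.1"
}}

```text
time: 32.38
eef_pos: [0.5224, 0.0189, 0.2945]
tcp_rot: [0.013, 1.0, 0.0, -0.002]
contact_force: [0.6, -1.1, -0.5]
opening: 0.45
finger_force: 0.0
```

```bash
python3 - <<'E'
from h import *
p=ctrl.read_camera("wrist");s=ctrl.get_state();print(s["eef_pos"],s["opening"],s["time"])
hsv=cv2.cvtColor(p["color"],cv2.COLOR_RGB2HSV);m=cv2.inRange(hsv,(0,110,110),(14,220,190));n,l,st,ce=cv2.connectedComponentsWithStats(m)
for i in range(1,n):
    if st[i][4]>40: print("top",st[i],ce[i],ray(p,[ce[i]],.107)[0].round(4),px(p,ray(p,[ce[i]],.079)[0])[0])
q=px(p,[[.5825,.0175,.107]]);print("expected",q)
m=cv2.inRange(hsv,(8,200,150),(24,255,255));n,l,st,ce=cv2.connectedComponentsWithStats(m)
for i in range(1,n):
    if st[i][4]>60: print("orange",st[i],px(p,[[.5403,-.2777,.135],[.5403,-.2777,.09]]).round())
E
```

```text
[0.52246552 0.01886361 0.29467315] 0.4493760970713981 32.425
top [125  89   4  16  47] [126.55319149  96.29787234] [ 0.4281 -0.1174  0.107 ] [126.55319159  96.29787242]
top [452 150  10  12  93] [456.46236559 155.23655914] [0.5015 0.2626 0.107 ] [456.46236094 155.23655999]
top [436 197  10   9  69] [440.37681159 200.75362319] [0.5589 0.2537 0.107 ] [440.37681037 200.75362313]
top [192 211  16  16 110] [197.71818182 220.30909091] [ 0.5778 -0.0512  0.107 ] [197.71818182 220.30909091]
top [247 218  12  11  99] [253.03030303 222.72727273] [0.5826 0.0182 0.107 ] [253.03030303 222.72727273]
top [301 220  13  11  96] [307.45833333 224.77083333] [0.5871 0.0869 0.107 ] [307.45833333 224.77083333]
top [ 97 293  13  12  60] [101.43333333 297.83333333] [ 0.6958 -0.2009  0.107 ] [101.43333416 297.83333276]
expected [[252.45132017 222.64494563]]
orange [  0 186  36  25 538] [[ -0. 204.]
 [ 29. 192.]]
```

```bash
python3 -c "
from plant import ctrl
print(ctrl.sign_off())"
```

```text
the job is handed in; nothing more can be done
None
```

The socket is 48 mm deep, so I set the long post in it. It stands level with its neighbours in the camera view and bottomed out at about 5 N. The rod is back upright in its stand, and I handed the job in at about 32 s.

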